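Point out the loose bolt and the spanner for it

TASK

Show the apprentice what to tighten, and with what, without touching anything: bring the fingertips straight above the one bolt on the gearbox cover that still stands proud of the others, about 3 cm over its head, and rest there for two seconds; then point in the same way, and for as long, at the middle of the longest of the three spanners on the mat, and still be pointing at it when you finish. Do not single out a wrong bolt or spanner on the way: lift well clear before moving across, and come down only over the right one.

Things in the scene. Friction and masses are not known exactly. Their poses are not given: they have to be found in the camera images.
- gearbox: small grey gearbox bolted to the bench, 160 x 120 x 82 mm, with a bright aluminium cover 156 x 120 mm. Origin at the centre of its underside; x along its 160 mm length, y across it, z up. Four bolts stand near the cover's corners, 58 mm either way in x and 42 mm either way in y from the centre; a low brass hexagon plug, 10 mm high, sits in the middle and is no bolt of the cover
- proud_bolt_top (a point): the bolt that is not screwed home: steel hexagon head like the others, 25 mm across its corners, but held up on 20 mm of bare thread, so that the top of its head is 33 mm above the cover (115 mm above the bench). It may be at any of the four corners. The point is the centre of the top of the head; z is up
- flush_bolt_a_top (a point): one of the three hexagon bolts of the gearbox cover that are screwed fully down: steel, head 25 mm across its corners, top of the head 13 mm above the cover (95 mm above the bench). The point is the centre of the top of the head; z is up
- flush_bolt_b_top (a point): one of the three hexagon bolts of the gearbox cover that are screwed fully down: steel, head 25 mm across its corners, top of the head 13 mm above the cover (95 mm above the bench). The point is the centre of the top of the head; z is up
- flush_bolt_c_top (a point): one of the three hexagon bolts of the gearbox cover that are screwed fully down: steel, head 25 mm across its corners, top of the head 13 mm above the cover (95 mm above the bench). The point is the centre of the top of the head; z is up
- spanner_24_mid (a point): middle of the upper face of the longest plain steel combination spanner, 242 mm long and 7 mm thick, heads up to 51 mm wide, lying flat and loose on the tool mat. The point is half-way along the spanner, 10 mm above the bench; z is up
- spanner_17_mid (a point): middle of the upper face of the middle-sized plain steel combination spanner, 184 mm long and 7 mm thick, heads up to 38 mm wide, lying flat and loose on the tool mat. The point is half-way along the spanner, 10 mm above the bench; z is up
- spanner_13_mid (a point): middle of the upper face of the shortest plain steel combination spanner, 155 mm long and 7 mm thick, heads up to 31 mm wide, lying flat and loose on the tool mat. The point is half-way along the spanner, 10 mm above the bench; z is up
- tool_mat: black rubber mat, 270 x 155 x 3 mm, fixed on the bench to the left of the gearbox; the three spanners lie on it side by side along its length, 52 mm apart, in any order. Origin at the centre of its underside, x along its length, z up

How it is judged:
By the outcome, as a careful person would: the job done as asked, in the order asked, and still so for the second after the job is handed in, with the robot touching nothing.
It also fails if it takes over 35 s, if anything falls off the work surface, if the arm or the gripper's body presses on something with over 40 N, if the wrist force passes 120 N, or if a joint passes its speed limit or range.

ROBOT

A 6-joint arm with a two-finger parallel gripper is mounted at the origin on a cart in front of the work surface, level with it; the furniture and walls round the work are solid. World frame = base frame: x ahead of the robot, y to its left, z up, the work surface at z = 0. Lengths are in m, angles in degrees, forces in N, time in s.
With the tool pointing down it reaches from about 0.35 to 0.875 m from the base axis. Payload 15.5 kg.
Tool frame: the origin (TCP) lies midway between the tips of the shut fingers; the grasp point (between the pads) lies 19 mm behind it; z points along the fingers, y is the line along which they close (so a half turn about z gives the same grasp; the last joint's range is limited). The gripper opens to 85 mm and grips with 20 to 120 N. Pads are 22 mm wide; open, the fingers measure 114 mm over their backs; the gripper's body (76 mm by 85 mm) begins 54 mm behind the grasp point. The pads swing forward as they close: fully open they stand 13 mm farther back than shut.
Start: joints at [-77.263, 28.281, 77.091, -0, 74.628, -5.472], TCP at [0.195, -0.594, 0.231] pointing down, gripper open.
Joint ranges: [-166.48, 166.48], [-47.26, 123.95], [12.59, 153.08], [-70.14, 250.14], [6.76, 159.57], [-176.63, 176.63]. Speed limits (degrees/s): [108.29, 108.29, 147.25, 172.46, 172.46, 172.46].

INTERFACE

Orientations are given as a 3x3 rotation matrix whose columns are the frame's x, y, z axes.
In Python, from rig import env gives the robot as it stands.
- The arm moves only by the shell command python3 -m inch 'ROWS' [FORCE]. ROWS is text: rows parted by semicolons, each of 7 numbers parted by spaces: the shift along the world's x, y, z in cm, then the turn, a rotation vector about the world's x, y, z in degrees, then the opening, from -1 (shut) to 1 (fully open), so that 0 is half open. In form: tx ty tz wx wy wz jaw; .... A call has 1 to 10 rows; each row is the pose to reach, as a shift and turn from the pose commanded when the call began; what a row does not reach only later rows make up. A row lasts 1/12 s, in which the tool goes at most 41.7 mm and 7.16 degrees, less where a joint would pass 70% of its speed; a pose out of reach is approached as far as the arm can. A call with a gripper value outside its range is refused whole. The fingers move at their own pace and stop on an object; FORCE is the grip in N (left out, the last holds). Time passes only in rows, so rows that repeat a pose let the fingers close. It gives the time, the measured TCP pose, the force, the opening and the grip force at its end, in the units of the state.
- env.state(): the state, without advancing time (a new reading comes with each control period).
- env.get_image(name): name is "side" or "top"; returns a dict with "img" (400x640x3 uint8, red, green, blue), "depth" (400x640 float32, m along the optical axis (not along the pixel's ray), 0 where there is no reading), "vfov" (degrees; the focal length in pixels is half the picture's height over the tangent of half this angle, whatever the lens; pixels are square), "cx", "cy" (the principal point, pixels), "k1" (the pictures are not rectified: a ray, as slopes to the right and down, at radius r is drawn at 1 + k1 r^2 times it, then the intrinsics apply), "world_from_camera" (4x4, takes a point from camera to world coordinates). Camera axes: x right, y up, looking along -z (the intrinsics and any distortion apply to the point x, -y, -z); pixel columns grow to the right and rows downward; lengths in m; the calibration is good to about 2 mm. A picture is of the moment at which its call begins.
- env.finish_job(): hands the job in; it is judged then, once.
The state is a dict: "time": time; "joints": joint angles; "dq": joint speeds; "effort": joint torques, N m; "tool_pos": TCP position; "tcp_rot": TCP orientation; "wrist_force": force on the tool from outside, world axes, zero at the start; "torque": the same for the moment, N m; "finger_gap": finger opening in m; "gripper_force": force on a finger pad.
Only numpy, scipy, OpenCV 4.12 (cv2) and the standard library are available. Lean on these libraries where they do the work, as an engineer would, in place of code of your own. Each camera call takes 0.05 s, during which the arm holds its last target. There are 200 camera calls.

## Working session

There is one attempt and no reset: what is moved stays moved. The work goes in short steps, Python scripts to look and compute and a shell command to move; the robot and the scene stay as the last step left them, time stands still between calls to the robot, and variables do not carry over. Pictures are saved under pics/ and viewed, at most 10 in all, crops included, and the job is handed in when it is done.

```bash
mkdir -p pics; cat > h.py <<'E'
import numpy as np, cv2
from rig import env
def grab(n):
    d=env.get_image(n); f=200/np.tan(np.radians(d['vfov']/2))
    K=np.array([[f,0,d['cx']],[0,f,d['cy']],[0,0,1.]])
    v,u=np.mgrid[0:400,0:640]
    p=np.stack([u,v],-1).reshape(-1,1,2).astype(float)
    s=cv2.undistortPoints(p,K,np.array([d['k1'],0,0,0.])).reshape(400,640,2)
    z=d['depth']; c=np.stack([s[...,0]*z,-s[...,1]*z,-z,np.ones_like(z)],-1)
    w=(c@d['world_from_camera'].T)[...,:3]; w[z==0]=np.nan
    return d,w
E
python3 - <<'E'
from h import *
for n in('top','side'):
    d,w=grab(n); cv2.imwrite(f'pics/{n}1.png',d['img'][...,::-1]); np.save(n+'.npy',w)
    print(n,d['world_from_camera'].round(3).tolist())
print(env.state())
E
```

```text
top [[-0.027, 0.994, -0.106, 0.41], [-0.999, -0.025, 0.02, -0.224], [0.018, 0.106, 0.994, 1.044], [0.0, 0.0, 0.0, 1.0]]
side [[0.974, 0.106, -0.199, 0.333], [-0.225, 0.523, -0.822, -1.056], [0.017, 0.846, 0.533, 0.639], [0.0, 0.0, 0.0, 1.0]]
{'time': 0.1, 'joints': array([-7.72632927e+01,  2.83119455e+01,  7.71239901e+01,  1.05806688e-03,
        7.46280580e+01, -5.47179462e+00]), 'dq': array([ 0.00406013, -0.08638419,  0.02248636,  0.04120197,  0.09234078,
       -0.07941885]), 'effort': array([ 1.20986442e-03, -8.83587098e+01, -3.84562469e+01,  2.55505500e-05,
        5.13395411e-03,  8.17177067e-06]), 'tool_pos': array([ 0.19523369, -0.59338239,  0.23075072]), 'tcp_rot': array([[ 9.49927242e-01,  3.12471092e-01, -2.28875902e-04],
       [ 3.12471151e-01, -9.49926621e-01,  1.09334113e-03],
       [ 1.24222185e-04, -1.11011164e-03, -9.99999376e-01]]), 'wrist_force': array([-0.28325393,  1.37735166,  0.33819016]), 'torque': array([-0.02251159, -0.04779571,  0.01960487]), 'gripper_force': 0.0, 'finger_gap': 0.08517387655351294}
```

View pics/top1.png

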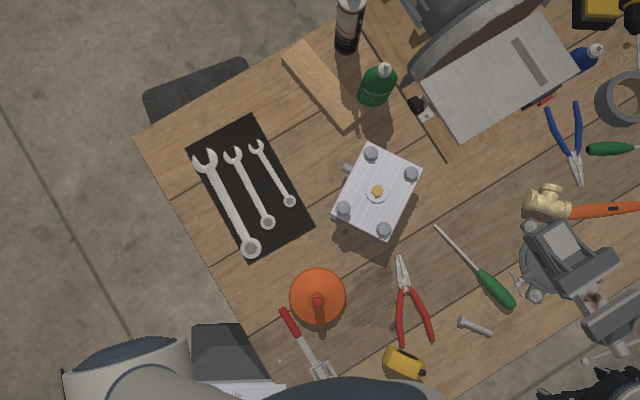

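View pics/side1.png

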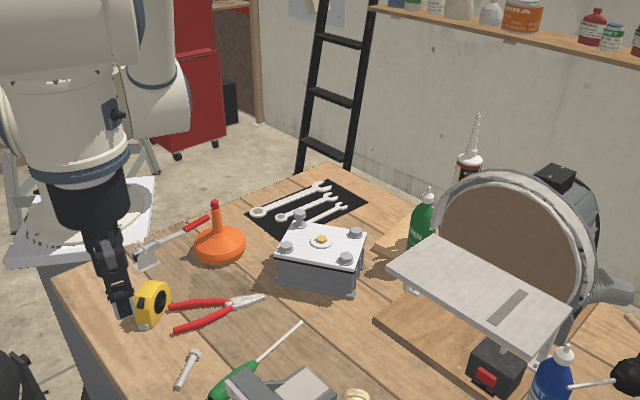

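The top view shows the cover bolts at (371,153), (411,174), (384,229) and (344,209). The longest spanner runs from (205,160) to (250,248). In the side view the bolt at (299,217) stands proud, which looks like (344,209) in the top view. I'll check that with depth.

```bash
python3 - <<'E'
from h import *
w=np.load('top.npy'); s=np.load('side.npy')
img=cv2.imread('pics/top1.png').astype(int)
for W,ps in((w,[(371,153),(411,174),(384,229),(344,209),(377,191)]),(s,[(299,214),(355,232),(287,246),(346,257)])):
    for u,v in ps:
        r=W[v-14:v+15,u-14:u+15].reshape(-1,3); zc=np.nanmedian(W[v-1:v+2,u-1:u+2,2])
        r=r[abs(r[:,2]-zc)<.005]; print((u,v),zc.round(4),len(r),((r.min(0)+r.max(0))/2).round(4),np.median(r,0).round(4))
# spanners: bright and grey on the mat
g=(img.min(2)>90)&(img.max(2)-img.min(2)<30)
g[:, :185]=0;g[:,302:]=0;g[:140]=0;g[262:]=0
n,l,st,c=cv2.connectedComponentsWithStats(g.astype(np.uint8))
for i in range(1,n):
    if st[i,4]>150:
        p=w[l==i]; p=p[p[:,2]<.03]; xy=p[:,:2].astype(np.float32)
        rc=cv2.minAreaRect(xy); print(st[i],rc,np.median(p[:,2]))
# heights of surroundings
m=(w[...,0]>.15)&(w[...,0]<.75)&(w[...,1]>-.35)&(w[...,1]<.15)&(w[...,2]>.12)
n,l,st,c=cv2.connectedComponentsWithStats(m.astype(np.uint8))
for i in range(1,n):
    if st[i,4]>20: p=w[l==i]; print('tall',st[i],p.min(0).round(3),p.max(0).round(3))
E
```

```text
(371, 153) 0.0964 122 [ 0.5791 -0.3309  0.0952] [ 0.5795 -0.33    0.0949]
(411, 174) 0.0963 118 [ 0.5387 -0.404   0.0952] [ 0.5389 -0.4042  0.0947]
(384, 229) 0.0947 127 [ 0.4372 -0.3488  0.095 ] [ 0.4373 -0.3488  0.0948]
(344, 209) 0.1151 132 [ 0.4777 -0.2749  0.1149] [ 0.4775 -0.2755  0.1146]
(377, 191) 0.0928 144 [ 0.5079 -0.3384  0.0917] [ 0.509  -0.3406  0.0905]
(299, 214) 0.1143 85 [ 0.4765 -0.2764  0.1134] [ 0.4765 -0.2794  0.1147]
(355, 232) 0.0949 85 [ 0.5779 -0.3318  0.0937] [ 0.5775 -0.3335  0.095 ]
(287, 246) 0.0952 96 [ 0.4368 -0.3487  0.094 ] [ 0.4359 -0.3515  0.0945]
(346, 257) 0.0956 100 [ 0.5388 -0.4042  0.0945] [ 0.5376 -0.4059  0.0949]
[248 140  48  67 575] ((0.5565041899681091, -0.13871489465236664), (0.15377506613731384, 0.0315229669213295), 28.762908935546875) 0.008181895016858398
[223 146  53  84 837] ((0.5277623534202576, -0.09262590855360031), (0.18195948004722595, 0.037950873374938965), 25.186237335205078) 0.007850676960201475
[ 192  148   70  111 1496] ((0.49938952922821045, -0.05141254514455795), (0.23981010913848877, 0.05300772562623024), 28.194673538208008) 0.00795522100388546
[185 231  19  31 308] ((0.4183492064476013, 0.10972601920366287), (0.22051630914211273, 0.10061415284872055), 88.1923828125) -0.7312330897174478
tall [364  62  22  29 406] [ 0.689 -0.35   0.12 ] [ 0.732 -0.319  0.187]
tall [313 297   9  10  66] [ 0.306 -0.23   0.12 ] [ 0.321 -0.216  0.131]
tall [  61  336  183   64 7428] [ 0.214 -0.162  0.194] [0.294 0.137 0.625]
tall [ 261  376  186   24 3170] [ 0.331 -0.285  0.732] [ 0.343 -0.193  0.804]
```

The proud bolt is at (0.477, −0.276, 0.115) and the longest spanner's mid is at (0.4995, −0.0515, 0.010). I'll lift, shut the fingers, and go round the robot's side of the flush bolt.

```bash
python3 -m inch '0 0 3 0 0 0 -1; 0 0 6 0 0 0 -1; 1 2 7 0 0 0 -1; 3 5.5 7 0 0 0 -1; 4.5 9 7 0 0 0 -1; 6 12.5 7 0 0 0 -1; 8 16 7 0 0 0 -1; 9.5 19.5 7 0 0 0 -1; 11 23 7 0 0 0 -1; 12.5 26 7 0 0 0 -1'
python3 -m inch '1.5 3 0 0 0 0 -1; 3 5.8 0 0 0 0 -1; 6 5.8 0 0 0 0 -1; 9 5.8 0 0 0 0 -1; 12 5.8 0 0 0 0 -1; 14 5.8 0 0 0 0 -1; 15 5.8 0 0 0 0 -1; 15.7 5.8 0 0 0 0 -1; 15.7 5.8 0 0 0 0 -1; 15.7 5.8 0 0 0 0 -1'
```

```text
time: 0.93
tool_pos: [0.3204, -0.3313, 0.3011]
tcp_rot: [[0.95, 0.313, -0.0], [0.313, -0.95, 0.001], [-0.0, -0.001, -1.0]]
wrist_force: [1.1, -1.1, -0.8]
finger_gap: -0.0001
gripper_force: 0.0
time: 1.77
tool_pos: [0.4765, -0.2757, 0.3011]
tcp_rot: [[0.95, 0.312, -0.001], [0.312, -0.95, 0.0], [-0.001, -0.001, -1.0]]
wrist_force: [0.5, -0.4, 0.0]
finger_gap: -0.0002
gripper_force: 0.0
```

```bash
python3 -m inch '0 0 -2.5 0 0 0 -1; 0 0 -5 0 0 0 -1; 0 0 -7.5 0 0 0 -1; 0 0 -10 0 0 0 -1; 0 0 -12 0 0 0 -1; 0 0 -13.5 0 0 0 -1; 0 0 -14.8 0 0 0 -1; 0 0 -15.6 0 0 0 -1; 0 0 -15.6 0 0 0 -1; 0 0 -15.6 0 0 0 -1'
python3 - <<'E'
from h import *
for n in('top','side'):
    d,w=grab(n); cv2.imwrite(f'pics/{n}2.png',d['img'][...,::-1])
cv2.imwrite('pics/c2.png',cv2.resize(d['img'][150:320,220:420,::-1],None,fx=3,fy=3))
E
```

```text
time: 2.6
tool_pos: [0.4768, -0.2759, 0.1457]
tcp_rot: [[0.95, 0.312, -0.0], [0.312, -0.95, 0.0], [-0.0, -0.0, -1.0]]
wrist_force: [-0.3, 0.7, 0.5]
finger_gap: -0.0005
gripper_force: 0.0
```

View pics/c2.png

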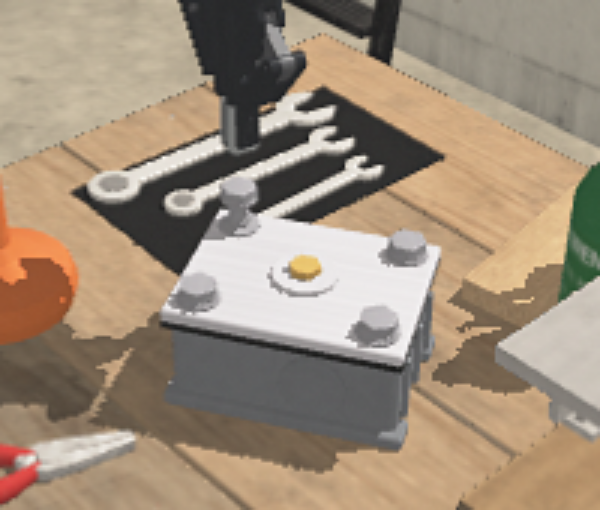

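The crop shows the fingertips (240,150) right above the proud bolt head (240,190), with a clear gap. I'll dwell there, then lift, cross and descend over the long spanner.

```bash
H='0 0 0 0 0 0 -1'
python3 -m inch '0 0 0 0 0 0 -1; 0 0 0 0 0 0 -1; 0 0 0 0 0 0 -1; 0 0 0 0 0 0 -1; 0 0 0 0 0 0 -1; 0 0 0 0 0 0 -1; 0 0 0 0 0 0 -1; 0 0 0 0 0 0 -1; 0 0 0 0 0 0 -1; 0 0 0 0 0 0 -1' >/dev/null
python3 -m inch '0 0 0 0 0 0 -1; 0 0 0 0 0 0 -1; 0 0 0 0 0 0 -1; 0 0 0 0 0 0 -1; 0 0 0 0 0 0 -1; 0 0 0 0 0 0 -1; 0 0 0 0 0 0 -1; 0 0 0 0 0 0 -1; 0 0 0 0 0 0 -1; 0 0 0 0 0 0 -1' >/dev/null
python3 -m inch '0 0 0 0 0 0 -1; 0 0 0 0 0 0 -1; 0 0 0 0 0 0 -1; 0 0 0 0 0 0 -1; 0 0 0 0 0 0 -1; 0 0 0 0 0 0 -1; 0 0 0 0 0 0 -1; 0 0 0 0 0 0 -1; 0 0 0 0 0 0 -1; 0 0 0 0 0 0 -1'
python3 -m inch '0 0 2 0 0 0 -1; 0 0 5 0 0 0 -1; 0 0 8 0 0 0 -1; 0 0 11 0 0 0 -1; 0 0 14 0 0 0 -1; 0 0 15.5 0 0 0 -1; 0.2 2 15.5 0 0 0 -1; 0.5 5 15.5 0 0 0 -1; 0.8 8 15.5 0 0 0 -1; 1.1 11 15.5 0 0 0 -1'
python3 -m inch '0.3 3 0 0 0 0 -1; 0.6 6 0 0 0 0 -1; 0.9 9 0 0 0 0 -1; 1.1 10.5 0 0 0 0 -1; 1.2 11.4 0 0 0 0 -1; 1.2 11.4 0 0 0 0 -1; 1.2 11.4 0 0 0 0 -1; 1.2 11.4 0 0 0 0 -1'
```

```text
time: 5.2
tool_pos: [0.4773, -0.2757, 0.1453]
tcp_rot: [[0.95, 0.312, -0.0], [0.312, -0.95, 0.0], [-0.0, -0.0, -1.0]]
wrist_force: [-0.2, 0.1, 0.5]
finger_gap: 0.0
gripper_force: 0.0
time: 6.03
tool_pos: [0.4881, -0.1646, 0.3003]
tcp_rot: [[0.95, 0.312, 0.0], [0.312, -0.95, -0.0], [0.0, 0.0, -1.0]]
wrist_force: [1.5, 0.2, 0.5]
finger_gap: -0.0
gripper_force: 0.0
time: 6.7
tool_pos: [0.5003, -0.0527, 0.3003]
tcp_rot: [[0.95, 0.312, -0.0], [0.312, -0.95, -0.0], [-0.0, 0.0, -1.0]]
wrist_force: [-0.9, -0.3, -0.3]
finger_gap: 0.0001
gripper_force: 0.0
```

```bash
python3 -m inch '0 0 -3 0 0 0 -1; 0 0 -6 0 0 0 -1; 0 0 -9 0 0 0 -1; 0 0 -12 0 0 0 -1; 0 0 -15 0 0 0 -1; 0 0 -18 0 0 0 -1; 0 0.1 -20.5 0 0 0 -1; 0 0.1 -22.5 0 0 0 -1; 0 0.1 -24 0 0 0 -1; 0 0.1 -25 0 0 0 -1'
python3 -m inch '0 0 -0.6 0 0 0 -1; 0 0 -1 0 0 0 -1; 0 0 -1 0 0 0 -1; 0 0 -1 0 0 0 -1; 0 0 -1 0 0 0 -1; 0 0 -1 0 0 0 -1; 0 0 -1 0 0 0 -1; 0 0 -1 0 0 0 -1; 0 0 -1 0 0 0 -1; 0 0 -1 0 0 0 -1'
python3 - <<'E'
from h import *
d,w=grab('side')
cv2.imwrite('pics/c3.png',cv2.resize(d['img'][120:290,200:400,::-1],None,fx=3,fy=3))
E
```

```text
time: 7.53
tool_pos: [0.4997, -0.0517, 0.0487]
tcp_rot: [[0.95, 0.311, -0.002], [0.311, -0.95, 0.0], [-0.002, -0.001, -1.0]]
wrist_force: [0.4, -0.2, 0.6]
finger_gap: 0.0002
gripper_force: 0.0
time: 8.37
tool_pos: [0.5003, -0.0507, 0.0404]
tcp_rot: [[0.95, 0.313, 0.0], [0.313, -0.95, -0.0], [0.0, 0.0, -1.0]]
wrist_force: [-0.3, -0.0, -0.1]
finger_gap: -0.0001
gripper_force: 0.0
```

View pics/c3.png

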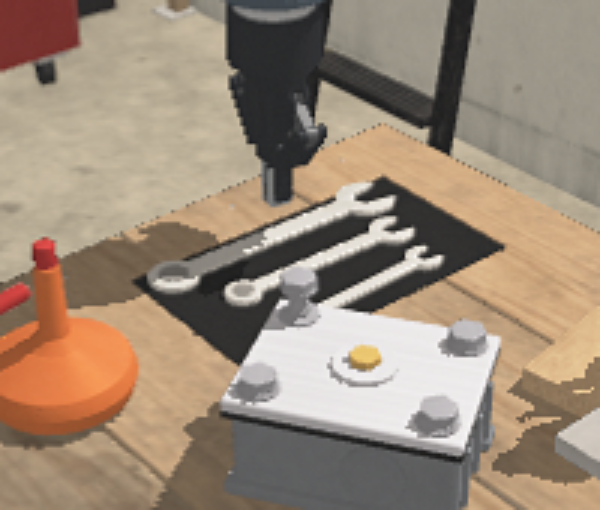

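The tips (277,200) hover over the long spanner's middle (275,235), touching nothing. I'll hold for over two more seconds, then hand in.

```bash
python3 -m inch '0 0 0 0 0 0 -1; 0 0 0 0 0 0 -1; 0 0 0 0 0 0 -1; 0 0 0 0 0 0 -1; 0 0 0 0 0 0 -1; 0 0 0 0 0 0 -1; 0 0 0 0 0 0 -1; 0 0 0 0 0 0 -1; 0 0 0 0 0 0 -1; 0 0 0 0 0 0 -1' >/dev/null
python3 -m inch '0 0 0 0 0 0 -1; 0 0 0 0 0 0 -1; 0 0 0 0 0 0 -1; 0 0 0 0 0 0 -1; 0 0 0 0 0 0 -1; 0 0 0 0 0 0 -1; 0 0 0 0 0 0 -1; 0 0 0 0 0 0 -1; 0 0 0 0 0 0 -1; 0 0 0 0 0 0 -1' >/dev/null
python3 -m inch '0 0 0 0 0 0 -1; 0 0 0 0 0 0 -1; 0 0 0 0 0 0 -1; 0 0 0 0 0 0 -1; 0 0 0 0 0 0 -1; 0 0 0 0 0 0 -1; 0 0 0 0 0 0 -1; 0 0 0 0 0 0 -1; 0 0 0 0 0 0 -1; 0 0 0 0 0 0 -1'
python3 -c "
from rig import env
print(env.finish_job())"
```

```text
time: 10.92
tool_pos: [0.5003, -0.0507, 0.0403]
tcp_rot: [[0.95, 0.312, -0.0], [0.312, -0.95, 0.0], [-0.0, -0.0, -1.0]]
wrist_force: [0.5, 0.6, -0.1]
finger_gap: -0.0
gripper_force: 0.0
the job is handed in; nothing more can be done
None
```

The job is handed in, with no verdict returned: the fingertips rested about 3 cm over the proud bolt for 2.5 s, then over the middle of the longest spanner for over 2.5 s, and were still there at hand-in at 10.9 s, with no contact seen.

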